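# Sort inspected frame corners into the pass and reject nests

## Task

Sort the inspected picture-frame corners by their tags: lay the corner with the round paper tag in the nest marked with a round paper spot, and the corner with the paper strip in the nest marked with a paper strip. Each must lie flat on the floor of its nest, inside the rim and tag up, set down rather than dropped. Leave the corner without a tag where it lies.

Things in the scene. Friction and masses are not known exactly. Their poses are not given: they have to be found in the camera images.
- round_tag_corner: Dark wood frame corner, an L of two equal legs: 84 mm long outside, 26 wide, 34 high, 75 g. White round paper tag, 23 mm, on top where the legs meet. Origin: on the underside at the centre of the 84 mm square round the L (in the open notch, not in the wood); z up. Outer point at (-42, -42) mm; one leg along +x (centre line y = -29), one along +y (x = -29). Grip across a leg, e.g. at (16, -29) or (-29, 16).
- strip_tag_corner: Dark wood frame corner, an L of two equal legs: 84 mm long outside, 26 wide, 34 high, 75 g. White paper strip, 66 x 13 mm, on top along the +x leg. Origin: on the underside at the centre of the 84 mm square round the L (in the open notch, not in the wood); z up. Outer point at (-42, -42) mm; one leg along +x (centre line y = -29), one along +y (x = -29). Grip across a leg, e.g. at (16, -29) or (-29, 16).
- untagged_corner: Dark wood frame corner, an L of two equal legs: 84 mm long outside, 26 wide, 34 high, 75 g. No tag. Origin: on the underside at the centre of the 84 mm square round the L (in the open notch, not in the wood); z up. Outer point at (-42, -42) mm; one leg along +x (centre line y = -29), one along +y (x = -29). Grip across a leg, e.g. at (16, -29) or (-29, 16).
- pass_nest: Fixed sorting nest: square shallow tray, black floor, pale wooden rim; 140 mm outside, 130 inside, floor 4 mm and rim top 12 mm above the bench. Round white paper spot, 52 mm, mid-floor (pass). Origin: at bench height under its centre; x, y along its sides, z up. A corner lies flat in it only with its legs about parallel to the rim (any quarter turn).
- reject_nest: Fixed sorting nest: square shallow tray, black floor, pale wooden rim; 140 mm outside, 130 inside, floor 4 mm and rim top 12 mm above the bench. White paper strip, 100 x 20 mm, mid-floor (reject). Origin: at bench height under its centre; x, y along its sides, z up. A corner lies flat in it only with its legs about parallel to the rim (any quarter turn).

How it is judged:
By the outcome, as a careful person would: the job done as asked, in the order asked, and still so for the second after the job is handed in, with the robot touching nothing.
It also fails if it takes over 50 s, if anything falls off the work surface, if the arm or the gripper's body presses on something with over 40 N, if the wrist force passes 120 N, or if a joint passes its speed limit or range.

## Robot

A 6-joint arm with a two-finger parallel gripper is mounted at the origin on the work surface. World frame = base frame: x ahead of the robot, y to its left, z up, the work surface at z = 0. Lengths are in m, angles in rad, forces in N, time in s.
With the tool pointing down it reaches from about 0.35 to 0.725 m from the base axis. Payload 6 kg.
Tool frame: the origin (TCP) lies midway between the tips of the shut fingers; the grasp point (between the pads) lies 19 mm behind it; z points along the fingers, y is the line along which they close (so a half turn about z gives the same grasp; the last joint's range is limited). The gripper opens to 85 mm and grips with 20 to 120 N. Pads are 22 mm wide; open, the fingers measure 114 mm over their backs; the gripper's body (76 mm by 85 mm) begins 54 mm behind the grasp point. The pads swing forward as they close: fully open they stand 13 mm farther back than shut.
Start: joints at [1.576, 0.04, 0.085, 0, -1.615, -0.334], TCP at [0.194, 0.568, 0.231] pointing down, gripper open.
Joint ranges: [-2.56, 2.56], [-1.29, 2.01], [-1.08, 1.49], [-3.29, 1.98], [-2.81, -0.18], [-2.99, 2.99]. Speed limits (rad/s): [2.57, 2.57, 3.01, 3.14, 3.14, 3.14].

## Interface

Orientations are given as [roll, pitch, yaw] about the fixed x, y, z axes, in that order (R = Rz(yaw) Ry(pitch) Rx(roll)).
In Python, from bench import manip gives the robot as it stands.
- The arm moves only by the tool arm_command, never from a script. Its argument "plan" is a list of rows, each a list of 6 numbers: the shift along the tool's x, y, z in m, then the turn, a rotation vector about the tool's x, y, z in degrees. A call has 1 to 20 rows; each row shifts and turns the commanded pose from where the row before left it, along the tool's axes as they then stand; what a row does not reach is not made up. A row lasts 1/8 s, in which the tool goes at most 62.5 mm and 10.7 degrees, less where a joint would pass 70% of its speed; a pose out of reach is approached as far as the arm can. A call with a gripper value outside its range is refused whole. "claw" is the gripper's target within -1 to 1 (fully open at 1, half-way at 0, shut at -1), set as the call begins (left out, the last holds). The fingers move at their own pace and stop on an object; "newtons" is the grip in N (left out, the last holds). Time passes only in rows, so rows that do not move let the fingers close. It gives the time, the measured TCP pose, the force, the opening and the grip force at its end, in the units of the state.
- manip.state(): the state, without advancing time (a new reading comes with each control period).
- manip.read_camera(name): name is "scene" or "top"; returns the picture (400x640x3 uint8, red, green, blue); there is no depth.
- manip.camera_params(name): a dict with "fov_y" (degrees; the focal length in pixels is half the picture's height over the tangent of half this angle, whatever the lens; pixels are square), "cx", "cy" (the principal point, pixels), "camera_from_world" (4x4, takes a point from world to camera coordinates). Camera axes: x right, y down, z forward; pixel columns grow to the right and rows downward; lengths in m; the calibration is good to about 2 mm. A picture is of the moment at which its call begins. camera_params takes no time and is no camera call.
- manip.job_done(): hands the job in; it is judged then, once.
Trained networks look in the newest picture that a camera, given by its name, has taken for a name from the list of things; names that differ only in an ending like _2 or _b are one class to them, and where a whole thing is asked for, a point or a joint stands for the part that bears it (a point fixed in the world has none). Each returns a list of dicts, best first, with "p" (0 to 1); they miss things now and then, are a little off and sometimes report something else, mostly with a low value. They report only what shows in the picture. A call takes as long as a camera call.
- manip.search_frame(name, camera): "bbox" ([left, top, width, height] in pixels, round what is visible of it).
The state is a dict: "clock": time; "qpos": joint angles; "joint_vel": joint speeds; "tau": joint torques, N m; "ee_pos": TCP position; "tcp_rot": TCP orientation; "force": force on the tool from outside, world axes, zero at the start; "ft_torque": the same for the moment, N m; "width": finger opening in m; "grasp_force": force on a finger pad.
Only numpy, scipy, OpenCV 4.12 (cv2) and the standard library are available. Lean on these libraries where they do the work, as an engineer would, in place of code of your own. Each camera call takes 0.05 s, during which the arm holds its last target. There are 200 camera calls.

## Working session

There is one attempt and no reset: what is moved stays moved. The work goes in short steps, Python scripts to look and compute and a tool call to move; the robot and the scene stay as the last step left them, time stands still between calls to the robot, and variables do not carry over. Pictures are saved under pics/ and viewed, at most 10 in all, crops included, and the job is handed in when it is done.

Besides the shell and the picture viewer there is one more tool, called by a JSON object that holds its "name" and its "arguments". arm_command: Moves the arm, as the interface text tells. Its arguments: {"type":"object","properties":{"plan":{"type":"array","items":{"type":"array","items":{"type":"number"}}},"claw":{"type":"number"},"newtons":{"type":"number"}},"required":["plan"]}

```bash
mkdir -p pics
python3 - <<'E'
from bench import manip
import cv2
for c in ("scene","top"):
    im=manip.read_camera(c); cv2.imwrite(f"pics/{c}0.png",im[:,:,::-1])
    p=manip.camera_params(c); print(c,p["fov_y"],p["cx"],p["cy"],p["camera_from_world"].round(3).tolist() if hasattr(p["camera_from_world"],'round') else p)
    for n in ("round_tag_corner","strip_tag_corner","untagged_corner","pass_nest","reject_nest"):
        print(n,[( [round(x) for x in d["bbox"]],round(d["p"],2)) for d in manip.search_frame(n,c)[:3]])
s=manip.state();print(s["ee_pos"],s["tcp_rot"],s["width"],s["clock"])
E
```

```text
scene 54.7873295578856 313.28921651384064 200.60055530712242 [[-0.865, 0.501, -0.017, 0.463], [0.331, 0.546, -0.77, -0.138], [-0.376, -0.672, -0.638, 1.159], [0.0, 0.0, 0.0, 1.0]]
round_tag_corner [([278, 235, 37, 42], 0.92)]
strip_tag_corner [([250, 183, 34, 41], 0.83)]
untagged_corner [([320, 184, 42, 33], 0.65)]
pass_nest [([366, 265, 105, 85], 0.8)]
reject_nest []
top 49.675169406890625 315.54824070566457 196.17809117954502 [[-0.015, -1.0, 0.009, -0.007], [-0.991, 0.014, -0.133, 0.562], [0.133, -0.011, -0.991, 1.111], [0.0, 0.0, 0.0, 1.0]]
round_tag_corner [([258, 152, 31, 39], 0.97)]
strip_tag_corner [([329, 158, 34, 33], 0.58)]
untagged_corner [([289, 224, 40, 34], 0.78), ([165, 201, 52, 53], 0.51)]
pass_nest [([164, 199, 57, 55], 0.74)]
reject_nest [([397, 211, 52, 55], 0.92)]
[0.19369885 0.56784044 0.23124935] [ 3.14146423e+00  1.33826639e-05 -3.28767049e-01] 0.08569055290810887 0.6
```

View pics/scene0.png

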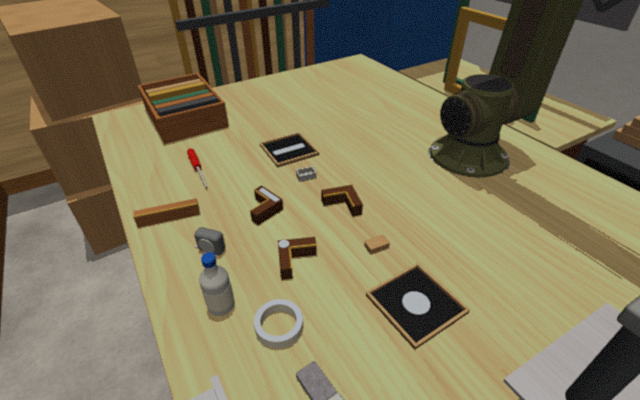

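View pics/top0.png

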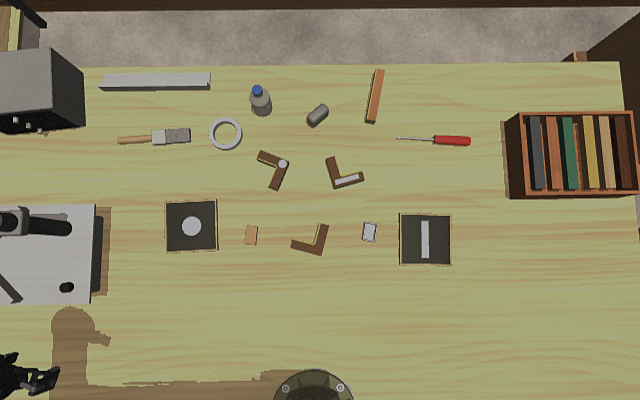

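The scene view shows the round tag corner at (297,256), the strip corner at (266,204) and the untagged one at (342,199). In the top view they are at (275,170), (345,173) and (311,240). The pass nest is at (191,226) and the reject nest at (425,239). Next I fit prism silhouettes in both views.

```bash
cat > h.py <<'E'
import numpy as np, cv2
from scipy.optimize import minimize
from bench import manip
def proj(c,P):
    p=manip.camera_params(c); f=200/np.tan(np.radians(p["fov_y"]/2))
    q=np.c_[P,np.ones(len(P))]@np.array(p["camera_from_world"]).T
    return np.c_[f*q[:,0]/q[:,2]+p["cx"], f*q[:,1]/q[:,2]+p["cy"]]
def ray(c,u,v,z):
    p=manip.camera_params(c); f=200/np.tan(np.radians(p["fov_y"]/2)); T=np.array(p["camera_from_world"])
    R=T[:3,:3]; o=-R.T@T[:3,3]; d=R.T@np.array([(u-p["cx"])/f,(v-p["cy"])/f,1])
    return o+d*(z-o[2])/d[2]
def box(x0,x1,y0,y1,z0,z1): return np.array([[x,y,z] for x in(x0,x1) for y in(y0,y1) for z in(z0,z1)])/1000
L=[box(-42,42,-42,-16,0,34),box(-42,-16,-42,42,0,34)]
N=[box(-65,65,-65,65,4,4)]
def place(B,q):
    c,s=np.cos(q[2]),np.sin(q[2]); return B@np.array([[c,-s,0],[s,c,0],[0,0,1]]).T+[q[0],q[1],q[3]]
S=4
def render(c,bb,parts,q):
    x,y,w,h=bb; m=np.zeros((h*S,w*S),np.uint8)
    for B in parts:
        pts=((proj(c,place(B,q))-[x,y]+.5)*S*16-8).astype(np.float32)
        cv2.fillConvexPoly(m,cv2.convexHull(pts).round().astype(np.int32),255,shift=4)
    return cv2.resize(m,(w,h),interpolation=cv2.INTER_AREA)/255.
def fit(obs,parts,q0,fixz=False):
    def cost(v):
        q=list(v)+([0] if fixz else [])
        return sum(np.abs(render(c,bb,parts,q)-m).sum()/m.sum() for c,bb,m in obs)
    best=None
    for dy in ([0] if fixz else [-.5,-.2,0.2,.5]):
        v=np.array(q0[:3] if fixz else q0,float); v[2]+=dy
        n=len(v); sx=np.vstack([v]+[v+np.eye(n)[i]*[.01,.01,.3,.01][i] for i in range(n)])
        for _ in range(2):
            r=minimize(cost,sx[0] if _==0 else r.x,method="Nelder-Mead",options=dict(initial_simplex=sx if _==0 else np.vstack([r.x]+[r.x+np.eye(n)[i]*[.004,.004,.08,.006][i] for i in range(n)]),maxiter=250,xatol=1e-4,fatol=1e-4))
        if best is None or r.fun<best.fun: best=r
    return best
E
python3 - <<'E'
import cv2,numpy as np
t=cv2.imread("pics/top0.png");s=cv2.imread("pics/scene0.png")
a=cv2.resize(t[140:265,240:375],None,fx=4,fy=4,interpolation=0)[:500,:400*2][:, :540]
cv2.imwrite("pics/crop_t.png",a)
cv2.imwrite("pics/crop_s.png",cv2.resize(s[175:285,240:370],None,fx=5,fy=5,interpolation=0))
E
```

```text
(no output)
```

View pics/crop_t.png

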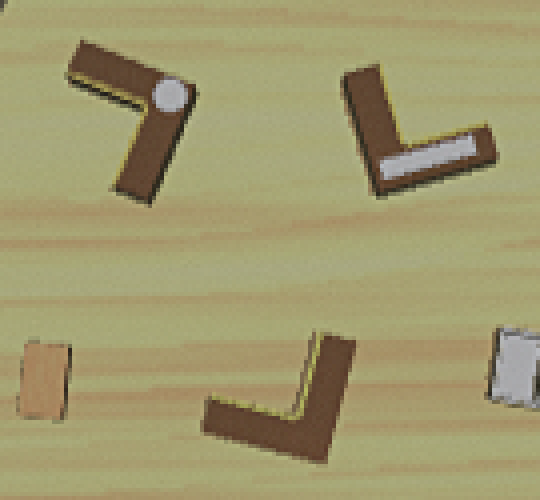

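View pics/crop_s.png

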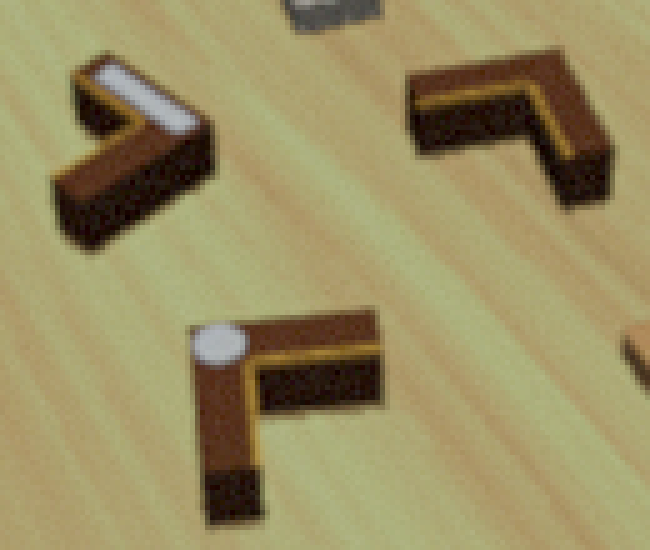

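Both crops are clear: the round tag sits at the vertex, and the strip lies on the +x leg. Now the fit.

```bash
cat > m1.py <<'E'
from h import *
im={c:cv2.imread(f"pics/{c}0.png").astype(int) for c in("scene","top")}
def obs(bbs,nest=False):
    o=[]
    for c,(x,y,w,h) in bbs.items():
        p=7; x-=p;y-=p;w+=2*p;h+=2*p
        a=im[c][y:y+h,x:x+w]; B,G,R=a[...,0],a[...,1],a[...,2]
        wh=(a.min(2)>140)&(R-B<45)
        m=((B<75)&~nest|(a.max(2)<90)|wh).astype(np.uint8)
        n,l,st,_=cv2.connectedComponentsWithStats(m); k=1+st[1:,4].argmax(); m=(l==k).astype(np.uint8)
        ct,_=cv2.findContours(m,0,1); 
        if nest: m=cv2.drawContours(m.copy(),ct,-1,1,-1)
        o.append((c,(x,y,w,h),m.astype(float))); print(c,m.sum(),end=" ")
    return o
def go(n,bbs,parts,yaw,nest=False,fz=False):
    x,y,w,h=bbs["top"]; p=ray("top",x+w/2,y+h/2,.02)
    o=obs(bbs,nest); r=fit(o,parts,[p[0],p[1],yaw,0.],fz)
    q=np.r_[r.x,0][:4]; print(n,q.round(4),"yawdeg",np.degrees(q[2]).round(1),"cost",round(r.fun,3))
    for ob in o:
        r1=fit([ob],parts,q,True); print("   single",ob[0],r1.x.round(4),round(r1.fun,3))
go("round",dict(scene=(278,235,37,42),top=(258,152,31,39)),L,1.25)
go("strip",dict(scene=(250,183,34,41),top=(329,158,34,33)),L,-1.3)
go("pass",dict(scene=(366,265,105,85),top=(164,199,55,55)),N,0,True)
go("reject",dict(scene=(259,133,61,33),top=(397,211,55,55)),N,0,True)
E
python3 m1.py
```

```text
scene 971 top 552 m1.py:9: DeprecationWarning: Bitwise inversion '~' on bool is deprecated and will be removed in Python 3.16. This returns the bitwise inversion of the underlying int object and is usually not what you expect from negating a bool. Use the 'not' operator for boolean negation or ~int(x) if you really want the bitwise inversion of the underlying int.
  m=((B<75)&~nest|(a.max(2)<90)|wh).astype(np.uint8)
Traceback (most recent call last):
  File "m1.py", line 21, in <module>
    go("round",dict(scene=(278,235,37,42),top=(258,152,31,39)),L,1.25)
    ~~^^^^^^^^^^^^^^^^^^^^^^^^^^^^^^^^^^^^^^^^^^^^^^^^^^^^^^^^^^^^^^^^
  File "m1.py", line 17, in go
    o=obs(bbs,nest); r=fit(o,parts,[p[0],p[1],yaw,0.],fz)
                       ~~~^^^^^^^^^^^^^^^^^^^^^^^^^^^^^^^
  File "h.py", line 33, in fit
    r=minimize(cost,sx[0] if _==0 else r.x,method="Nelder-Mead",options=dict(initial_simplex=sx if _==0 else np.vstack([r.x]+[r.x+np.eye(n)[i]*[.004,.004,.08,.006][i] for i in range(n)]),maxiter=250,xatol=1e-4,fatol=1e-4))
  File "h.py", line 27, in cost
    return sum(np.abs(render(c,bb,parts,q)-m).sum()/m.sum() for c,bb,m in obs)
  File "h.py", line 27, in <genexpr>
    return sum(np.abs(render(c,bb,parts,q)-m).sum()/m.sum() for c,bb,m in obs)
                      ~~~~~~^^^^^^^^^^^^^^
  File "h.py", line 21, in render
    pts=((proj(c,place(B,q))-[x,y]+.5)*S*16-8).astype(np.float32)
          ~~~~^^^^^^^^^^^^^^
  File "h.py", line 5, in proj
    p=manip.camera_params(c); f=200/np.tan(np.radians(p["fov_y"]/2))
ValueError: time passes only in moves, steps and waits
```

```bash
python3 - <<'E'
s=open("h.py").read()
s=s.replace('from bench import manip\n','from bench import manip\nCP={c:manip.camera_params(c) for c in("scene","top")}\n').replace('p=manip.camera_params(c);','p=CP[c];')
open("h.py","w").write(s)
s=open("m1.py").read().replace("(B<75)&~nest","(B<75)&(not nest)");open("m1.py","w").write(s)
E
python3 m1.py
```

```text
scene 971 top 552 round [ 0.6373  0.1116  1.1693 -0.0031] yawdeg 67.0 cost 0.201
   single scene [0.6386 0.1141 1.1768] 0.076
   single top [0.6366 0.1114 1.1692] 0.131
scene 772 top 513 strip [ 0.6373 -0.0937 -1.3043 -0.0016] yawdeg -74.7 cost 0.298
   single scene [ 0.638  -0.0923 -1.3024] 0.113
   single top [ 0.6372 -0.0937 -1.3051] 0.188
scene 3618 top 2308 pass [0.491  0.3231 0.0421 0.0035] yawdeg 2.4 cost 0.08
   single scene [0.4875 0.3214 0.0556] 0.037
   single top [0.4916 0.3245 0.0419] 0.025
scene 838 top 2298 reject [ 0.4458 -0.3107 -0.0406  0.0032] yawdeg -2.3 cost 0.152
   single scene [ 0.4413 -0.3169 -0.0481] 0.115
   single top [ 0.446  -0.3113 -0.0457] 0.016
```

{"name": "arm_command", "arguments": {"plan": [[0.035, 0.02, 0.005, 0, 0, 0], [0.035, 0.02, 0.005, 0, 0, 0], [0.035, 0.02, 0.005, 0, 0, 0], [0.035, 0.02, 0.005, 0, 0, 0], [0.035, 0.02, 0.005, 0, 0, 0], [0.035, 0.02, 0.005, 0, 0, 0], [0.035, 0.02, 0.005, 0, 0, 0], [0.035, 0.02, 0.005, 0, 0, 0], [0.035, 0.02, 0.005, 0, 0, 0], [0.035, 0.02, 0.005, 0, 0, 0], [0.035, 0.02, 0.005, 0, 0, 0], [0.035, 0.02, 0.005, 0, 0, 0], [0.035, 0.02, 0.005, 0, 0, 0], [0.035, 0.02, 0.005, 0, 0, 0], [0.035, 0.02, 0.005, 0, 0, 0], [0.033, 0.018, 0.005, 0, 0, 0], [0, 0, 0, 0, 0, 4.2], [0, 0, 0, 0, 0, 0]], "claw": 1, "newtons": 70}}

```text
clock: 2.85
ee_pos: [0.6193, 0.0863, 0.151]
tcp_rot: [3.141, 0.0, -0.402]
force: [-0.1, 0.2, -0.9]
width: 0.0854
grasp_force: 0.0
```

```bash
cat > to.py <<'E'
import sys,numpy as np
from scipy.spatial.transform import Rotation as Ro
from bench import manip
# target: x y z yawdeg -> tool-axis shift (mm), turn (deg)
x,y,z,w=map(float,sys.argv[1:5]); s=manip.state()
R=Ro.from_euler("xyz",s["tcp_rot"]); T=Ro.from_euler("xyz",[np.pi,0,np.radians(w)])
print("shift mm",(R.inv().apply(np.array([x,y,z])-s["ee_pos"])*1000).round(1),"turn",np.degrees((R.inv()*T).as_rotvec()).round(2))
print(s["clock"],s["ee_pos"].round(4),np.degrees(s["tcp_rot"]).round(2),"w",round(s["width"],4),"g",s["grasp_force"],"q",np.round(s["qpos"],2),"F",np.round(s["force"],1))
E
python3 to.py 0.6205 0.0875 0.008 -23
```

```text
shift mm [  0.7  -1.7 143. ] turn [ 0.03  0.02 -0.05]
2.85 [0.6193 0.0863 0.151 ] [ 1.7997e+02  2.0000e-02 -2.3050e+01] w 0.0854 g 0.0 q [ 0.46  0.11  0.02  0.   -1.47  0.71] F [-0.1  0.2 -0.9]
```

{"name": "arm_command", "arguments": {"plan": [[0.001, -0.002, 0.03, 0, 0, 0], [0, 0, 0.03, 0, 0, 0], [0, 0, 0.03, 0, 0, 0], [0, 0, 0.025, 0, 0, 0], [0, 0, 0.015, 0, 0, 0], [0, 0, 0.013, 0, 0, 0], [0, 0, 0, 0, 0, 0], [0, 0, 0, 0, 0, 0]]}}

```text
clock: 3.85
ee_pos: [0.6215, 0.0883, 0.0094]
tcp_rot: [-3.141, -0.001, -0.402]
force: [-0.1, -0.4, 0.8]
width: 0.0854
grasp_force: 0.0
```

{"name": "arm_command", "arguments": {"plan": [[0, 0, 0, 0, 0, 0], [0, 0, 0, 0, 0, 0], [0, 0, 0, 0, 0, 0], [0, 0, 0, 0, 0, 0], [0, 0, 0, 0, 0, 0], [0, 0, 0, 0, 0, 0], [0, 0, 0, 0, 0, 0], [0, 0, 0, 0, 0, 0], [0, 0, 0, 0, 0, 0], [0, 0, 0, 0, 0, 0]], "claw": -1, "newtons": 70}}

```text
clock: 5.1
ee_pos: [0.6211, 0.0882, 0.0087]
tcp_rot: [-3.141, -0.001, -0.402]
force: [-0.4, 1.5, 5.2]
width: 0.0249
grasp_force: 69.4
```

{"name": "arm_command", "arguments": {"plan": [[0, 0, -0.01, 0, 0, 0], [0, 0, -0.02, 0, 0, 0], [0, 0, -0.03, 0, 0, 0], [0, 0, -0.03, 0, 0, 0], [0, 0, 0, 0, 0, 0], [0, 0, 0, 0, 0, 0]]}}

```text
clock: 5.85
ee_pos: [0.6206, 0.0882, 0.0982]
tcp_rot: [-3.141, 0.001, -0.402]
force: [-0.4, -0.6, -1.3]
width: 0.0247
grasp_force: 69.0
```

```bash
python3 - <<'E'
from bench import manip
import cv2,numpy as np
a=manip.read_camera("scene")[150:350,220:480,::-1];b=manip.read_camera("top")[120:270,150:375,::-1]
a=cv2.resize(a,(780,600)) if 0 else cv2.resize(a,None,fx=1.9,fy=1.9,interpolation=2)
b=cv2.resize(b,None,fx=1.3,fy=1.3,interpolation=2)
h=max(a.shape[0],b.shape[0]); o=np.zeros((h,a.shape[1]+b.shape[1],3),np.uint8); o[:a.shape[0],:a.shape[1]]=a;o[:b.shape[0],a.shape[1]:]=b
cv2.imwrite("pics/grip1.png",o);print(o.shape)
E
python3 to.py 0.6205 0.0875 0.008 -23
```

```text
(380, 786, 3)
shift mm [ 0.6  0.2 89.2] turn [ 0.07  0.09 -0.04]
5.95 [0.6202 0.088  0.0972] [ 1.7993e+02  9.0000e-02 -2.3040e+01] w 0.0252 g 69.00004148483276 q [ 0.46  0.14 -0.06 -0.   -1.38  0.71] F [ 0.2  0.7 -1. ]
```

View pics/grip1.png

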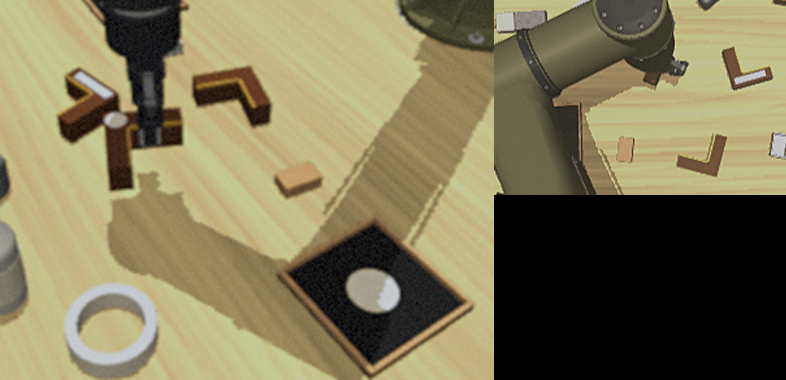

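The corner is held level. Now turn and carry it to the pass nest.

{"name": "arm_command", "arguments": {"plan": [[0, 0, 0, 0, 0, -6.4], [0, 0, 0, 0, 0, -6.4], [0, 0, 0, 0, 0, -6.3], [0, 0, 0, 0, 0, -6.3], [-0.014, -0.0243, 0, 0, 0, 0], [-0.014, -0.0243, 0, 0, 0, 0], [-0.014, -0.0243, 0, 0, 0, 0], [-0.014, -0.0243, 0, 0, 0, 0], [-0.014, -0.0243, 0, 0, 0, 0], [-0.014, -0.0243, 0, 0, 0, 0], [-0.014, -0.0243, 0, 0, 0, 0], [-0.014, -0.0243, 0, 0, 0, 0], [-0.014, -0.0243, 0, 0, 0, 0], [0, 0, 0, 0, 0, 0], [0, 0, 0, 0, 0, 0], [0, 0, 0, 0, 0, 0]]}}

```text
clock: 7.95
ee_pos: [0.4862, 0.3007, 0.098]
tcp_rot: [3.141, 0.0, 0.04]
force: [0.9, 0.7, 0.7]
width: 0.0252
grasp_force: 68.9
```

```bash
python3 to.py 0.485 0.301 0.014 2.4
```

```text
shift mm [-1.2 -0.4 84. ] turn [ 0.04  0.02 -0.09]
7.95 [0.4862 0.3007 0.098 ] [1.7996e+02 2.0000e-02 2.3100e+00] w 0.0252 g 68.93821120262146 q [ 0.9  -0.01 -0.21  0.   -1.37  0.71] F [0.9 0.7 0.7]
```

{"name": "arm_command", "arguments": {"plan": [[-0.001, 0, 0.02, 0, 0, 0], [0, 0, 0.02, 0, 0, 0], [0, 0, 0.018, 0, 0, 0], [0, 0, 0.013, 0, 0, 0], [0, 0, 0.008, 0, 0, 0], [0, 0, 0.004, 0, 0, 0], [0, 0, 0, 0, 0, 0], [0, 0, 0, 0, 0, 0], [0, 0, 0, 0, 0, 0]]}}

```text
clock: 9.07
ee_pos: [0.4852, 0.3016, 0.0158]
tcp_rot: [-3.141, -0.001, 0.041]
force: [-0.1, -1.2, 0.5]
width: 0.0248
grasp_force: 68.9
```

{"name": "arm_command", "arguments": {"plan": [[0, 0, 0.001, 0, 0, 0], [0, 0, 0.001, 0, 0, 0], [0, 0, 0, 0, 0, 0], [0, 0, 0, 0, 0, 0]]}}

```text
clock: 9.57
ee_pos: [0.485, 0.3014, 0.0133]
tcp_rot: [3.141, -0.0, 0.041]
force: [-0.0, 0.3, -0.4]
width: 0.0245
grasp_force: 68.9
```

{"name": "arm_command", "arguments": {"plan": [[0, 0, 0.001, 0, 0, 0], [0, 0, 0, 0, 0, 0], [0, 0, 0, 0, 0, 0]]}}

```text
clock: 9.95
ee_pos: [0.4851, 0.3015, 0.0127]
tcp_rot: [-3.142, -0.0, 0.041]
force: [-2.0, -0.8, 4.1]
width: 0.0249
grasp_force: 69.4
```

{"name": "arm_command", "arguments": {"plan": [[0, 0, 0.001, 0, 0, 0], [0, 0, 0, 0, 0, 0], [0, 0, 0, 0, 0, 0]]}}

```text
clock: 10.32
ee_pos: [0.4851, 0.3015, 0.0127]
tcp_rot: [3.142, -0.001, 0.042]
force: [-5.7, -1.8, 8.5]
width: 0.0247
grasp_force: 70.2
```

The force rises at the expected floor height, so I release with a small opening and rise.

{"name": "arm_command", "arguments": {"plan": [[0, 0, 0, 0, 0, 0], [0, 0, 0, 0, 0, 0], [0, 0, 0, 0, 0, 0], [0, 0, 0, 0, 0, 0], [0, 0, 0, 0, 0, 0], [0, 0, 0, 0, 0, 0]], "claw": -0.1}}

```text
clock: 11.08
ee_pos: [0.4849, 0.3014, 0.0113]
tcp_rot: [3.141, 0.0, 0.041]
force: [1.1, 0.0, 0.1]
width: 0.0384
grasp_force: 0.0
```

{"name": "arm_command", "arguments": {"plan": [[0, 0, -0.01, 0, 0, 0], [0, 0, -0.02, 0, 0, 0], [0, 0, -0.03, 0, 0, 0], [0, 0, -0.04, 0, 0, 0], [0, 0, -0.04, 0, 0, 0], [0, 0, 0, 0, 0, 0], [0, 0, 0, 0, 0, 0]]}}

```text
clock: 11.95
ee_pos: [0.4848, 0.3015, 0.1514]
tcp_rot: [-3.141, 0.0, 0.041]
force: [0.1, -0.2, -0.8]
width: 0.0381
grasp_force: 0.0
```

```bash
python3 to.py 0.617 -0.067 0.15 15.3;  python3 - <<'E'
import numpy as np
q=np.array([.6373,-.0937]);t=np.radians(-74.7);R=np.array([[np.cos(t),-np.sin(t)],[np.sin(t),np.cos(t)]])
print(q+R@[-.029,.006])
E
```

```text
shift mm [117.  373.6   1.2] turn [-3.000e-02  1.000e-02 -1.294e+01]
11.95 [0.4848 0.3015 0.1514] [-1.7997e+02  1.0000e-02  2.3600e+00] w 0.0381 g 0.0 q [ 0.91 -0.03 -0.13 -0.   -1.47  0.7 ] F [ 0.1 -0.2 -0.8]
[ 0.63543503 -0.0641446 ]
```

{"name": "arm_command", "arguments": {"plan": [[0.0113, 0.031, 0, 0, 0, 0], [0.0113, 0.031, 0, 0, 0, 0], [0.0113, 0.031, 0, 0, 0, 0], [0.0113, 0.031, 0, 0, 0, 0], [0.0113, 0.031, 0, 0, 0, 0], [0.0113, 0.031, 0, 0, 0, 0], [0.0113, 0.031, 0, 0, 0, 0], [0.0113, 0.031, 0, 0, 0, 0], [0.0113, 0.031, 0, 0, 0, 0], [0.0113, 0.031, 0, 0, 0, 0], [0.0113, 0.031, 0, 0, 0, 0], [0.0113, 0.031, 0, 0, 0, 0], [0, 0, 0, 0, 0, -6.5], [0, 0, 0, 0, 0, -6.4], [0, 0, 0, 0, 0, 0], [0, 0, 0, 0, 0, 0]], "claw": 1}}

```text
clock: 13.95
ee_pos: [0.6354, -0.0646, 0.1506]
tcp_rot: [-3.142, 0.001, 0.264]
force: [0.2, -0.1, -0.6]
width: 0.0853
grasp_force: 0.0
```

```bash
python3 to.py 0.6355 -0.064 0.008 15.3;  python3 - <<'E'
from bench import manip
import cv2,numpy as np
a=manip.read_camera("scene")[170:360,230:480,::-1];b=manip.read_camera("top")[140:270,150:400,::-1]
a=cv2.resize(a,None,fx=1.6,fy=1.6,interpolation=2)
b=cv2.resize(b,None,fx=1.6,fy=1.6,interpolation=2)
o=np.zeros((a.shape[0],800,3),np.uint8); o[:,:400]=a;o[:b.shape[0],400:]=b
cv2.imwrite("pics/place1.png",o)
E
```

```text
shift mm [  0.4  -0.6 142.6] turn [-0.    0.07 -0.15]
13.95 [ 0.6354 -0.0646  0.1506] [-1.800e+02  7.000e-02  1.515e+01] w 0.0853 g 0.0 q [ 0.21  0.15  0.05  0.   -1.48  1.62] F [ 0.2 -0.1 -0.6]
```

View pics/place1.png

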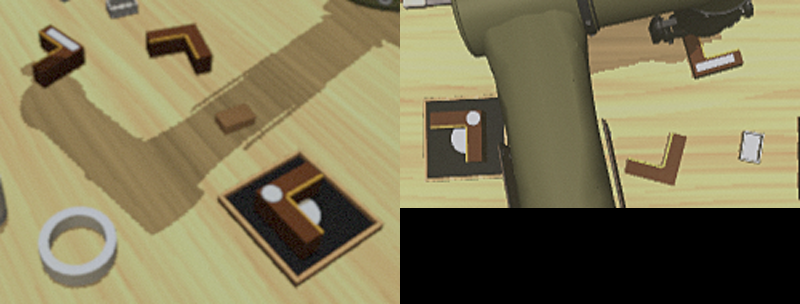

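The round-tag corner lies squarely inside the pass nest, and the strip corner is undisturbed under the gripper. Now I grasp it.

{"name": "arm_command", "arguments": {"plan": [[0, 0, 0.03, 0, 0, 0], [0, 0, 0.03, 0, 0, 0], [0, 0, 0.03, 0, 0, 0], [0, 0, 0.025, 0, 0, 0], [0, 0, 0.015, 0, 0, 0], [0, 0, 0.012, 0, 0, 0], [0, 0, 0, 0, 0, 0], [0, 0, 0, 0, 0, 0]]}}

```text
clock: 15.05
ee_pos: [0.6364, -0.0647, 0.0104]
tcp_rot: [3.141, -0.001, 0.266]
force: [-0.3, 0.4, 0.1]
width: 0.0855
grasp_force: 0.0
```

{"name": "arm_command", "arguments": {"plan": [[0, 0, 0, 0, 0, 0], [0, 0, 0, 0, 0, 0], [0, 0, 0, 0, 0, 0], [0, 0, 0, 0, 0, 0], [0, 0, 0, 0, 0, 0], [0, 0, 0, 0, 0, 0], [0, 0, 0, 0, 0, 0], [0, 0, 0, 0, 0, 0], [0, 0, 0, 0, 0, 0], [0, 0, 0, 0, 0, 0]], "claw": -1, "newtons": 70}}

```text
clock: 16.3
ee_pos: [0.636, -0.0647, 0.0098]
tcp_rot: [3.141, -0.001, 0.266]
force: [-0.0, 1.6, 4.1]
width: 0.0247
grasp_force: 70.2
```

{"name": "arm_command", "arguments": {"plan": [[0, 0, -0.01, 0, 0, 0], [0, 0, -0.02, 0, 0, 0], [0, 0, -0.03, 0, 0, 0], [0, 0, -0.03, 0, 0, 0], [0, 0, 0, 0, 0, 0], [0, 0, 0, 0, 0, 0]]}}

```text
clock: 17.05
ee_pos: [0.6354, -0.0646, 0.0992]
tcp_rot: [-3.141, 0.0, 0.266]
force: [0.1, 0.8, -2.1]
width: 0.0247
grasp_force: 69.8
```

```bash
python3 - <<'E'
import numpy as np
# theta=-92.3, origin at nest centre shifted 8mm away from the gripped leg's rim (-local x side)
t=np.radians(-92.3);R=np.array([[np.cos(t),-np.sin(t)],[np.sin(t),np.cos(t)]])
print(np.array([.4455,-.311])+R@[.008-.029,.006])
E
python3 to.py 0.452 -0.290 0.1 -2.3
```

```text
[ 0.45233793 -0.29025771]
shift mm [-236.3  169.2   -0.8] turn [-0.03  0.02 17.55]
17.05 [ 0.6354 -0.0646  0.0992] [-1.7997e+02  2.0000e-02  1.5250e+01] w 0.0247 g 69.77202415466309 q [ 0.21  0.17 -0.02 -0.   -1.38  1.63] F [ 0.1  0.8 -2.1]
```

{"name": "arm_command", "arguments": {"plan": [[-0.0197, 0.0141, 0, 0, 0, 0], [-0.0197, 0.0141, 0, 0, 0, 0], [-0.0197, 0.0141, 0, 0, 0, 0], [-0.0197, 0.0141, 0, 0, 0, 0], [-0.0197, 0.0141, 0, 0, 0, 0], [-0.0197, 0.0141, 0, 0, 0, 0], [-0.0197, 0.0141, 0, 0, 0, 0], [-0.0197, 0.0141, 0, 0, 0, 0], [-0.0197, 0.0141, 0, 0, 0, 0], [-0.0197, 0.0141, 0, 0, 0, 0], [-0.0197, 0.0141, 0, 0, 0, 0], [-0.0197, 0.0141, 0, 0, 0, 0], [0, 0, 0, 0, 0, 6], [0, 0, 0, 0, 0, 6], [0, 0, 0, 0, 0, 5.5], [0, 0, 0, 0, 0, 0], [0, 0, 0, 0, 0, 0]]}}

```text
clock: 19.18
ee_pos: [0.452, -0.2904, 0.0993]
tcp_rot: [3.141, 0.0, -0.037]
force: [-0.1, -0.4, -1.4]
width: 0.0251
grasp_force: 69.7
```

```bash
python3 to.py 0.452 -0.290 0.0155 -2.3;  python3 - <<'E'
from bench import manip
import cv2,numpy as np
a=manip.read_camera("scene")[110:235,220:400,::-1];b=manip.read_camera("top")[190:290,340:480,::-1]
a=cv2.resize(a,(432,300),interpolation=2);b=cv2.resize(b,(368,300),interpolation=2)
cv2.imwrite("pics/above2.png",np.hstack([a,b]))
E
```

```text
shift mm [ 0.  -0.4 83.8] turn [0.01 0.   0.16]
19.175 [ 0.452  -0.2904  0.0993] [179.99   0.    -2.14] w 0.0251 g 69.69906806945801 q [-0.2  -0.1  -0.3   0.   -1.38  1.73] F [-0.1 -0.4 -1.4]
```

View pics/above2.png

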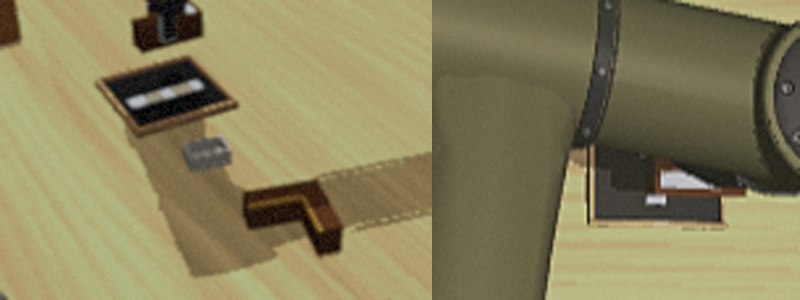

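The corner hangs level above the reject nest, its edges parallel to the rim. Lowering it.

{"name": "arm_command", "arguments": {"plan": [[0, 0, 0.02, 0, 0, 0], [0, 0, 0.02, 0, 0, 0], [0, 0, 0.018, 0, 0, 0], [0, 0, 0.013, 0, 0, 0], [0, 0, 0.008, 0, 0, 0], [0, 0, 0.003, 0, 0, 0], [0, 0, 0.001, 0, 0, 0], [0, 0, 0, 0, 0, 0], [0, 0, 0, 0, 0, 0], [0, 0, 0, 0, 0, 0]]}}

```text
clock: 20.52
ee_pos: [0.4524, -0.2902, 0.0166]
tcp_rot: [3.141, -0.0, -0.039]
force: [-0.2, 0.5, -1.4]
width: 0.0246
grasp_force: 69.7
```

{"name": "arm_command", "arguments": {"plan": [[0, 0, 0.001, 0, 0, 0], [0, 0, 0.001, 0, 0, 0], [0, 0, 0, 0, 0, 0], [0, 0, 0, 0, 0, 0]]}}

```text
clock: 21.02
ee_pos: [0.4522, -0.2902, 0.0143]
tcp_rot: [3.141, 0.0, -0.039]
force: [-0.3, 0.9, -0.6]
width: 0.0246
grasp_force: 69.7
```

{"name": "arm_command", "arguments": {"plan": [[0, 0, 0.001, 0, 0, 0], [0, 0, 0, 0, 0, 0], [0, 0, 0, 0, 0, 0]]}}

```text
clock: 21.4
ee_pos: [0.4524, -0.2902, 0.0137]
tcp_rot: [3.141, -0.0, -0.039]
force: [-1.2, 0.2, 3.0]
width: 0.0247
grasp_force: 70.0
```

Contact at the expected height. Release and rise.

{"name": "arm_command", "arguments": {"plan": [[0, 0, 0, 0, 0, 0], [0, 0, 0, 0, 0, 0], [0, 0, 0, 0, 0, 0], [0, 0, 0, 0, 0, 0], [0, 0, 0, 0, 0, 0], [0, 0, 0, 0, 0, 0]], "claw": -0.1}}

```text
clock: 22.15
ee_pos: [0.4522, -0.2901, 0.0134]
tcp_rot: [3.141, -0.0, -0.039]
force: [0.9, 0.2, -0.9]
width: 0.0385
grasp_force: 0.0
```

{"name": "arm_command", "arguments": {"plan": [[0, 0, -0.01, 0, 0, 0], [0, 0, -0.02, 0, 0, 0], [0, 0, -0.03, 0, 0, 0], [0, 0, -0.04, 0, 0, 0], [0, 0, -0.05, 0, 0, 0], [0, -0.03, -0.03, 0, 0, 0], [0, -0.05, 0, 0, 0, 0], [0, -0.05, 0, 0, 0, 0], [0, -0.05, 0, 0, 0, 0], [0, -0.05, 0, 0, 0, 0], [0, -0.05, 0, 0, 0, 0], [0, 0, 0, 0, 0, 0], [0, 0, 0, 0, 0, 0]]}}

```text
clock: 23.78
ee_pos: [0.4632, -0.0104, 0.194]
tcp_rot: [3.141, -0.001, -0.038]
force: [-0.2, -0.8, 1.0]
width: 0.0384
grasp_force: 0.0
```

Run:
```python
from bench import manip
import cv2,numpy as np
a=manip.read_camera("scene")[110:360,220:480,::-1];b=manip.read_camera("top")[140:290,150:480,::-1]
a=cv2.resize(a,(400,385),interpolation=2);b=cv2.resize(b,(400,182),interpolation=2)
c=cv2.resize(manip.read_camera("top")[200:280,380:470,::-1],(228,203),interpolation=2)
o=np.zeros((385,800,3),np.uint8);o[:,:400]=a;o[:182,400:]=b;o[182:385,400:628]=c
cv2.imwrite("pics/end.png",o)
```

```text
(no output)
```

View pics/end.png

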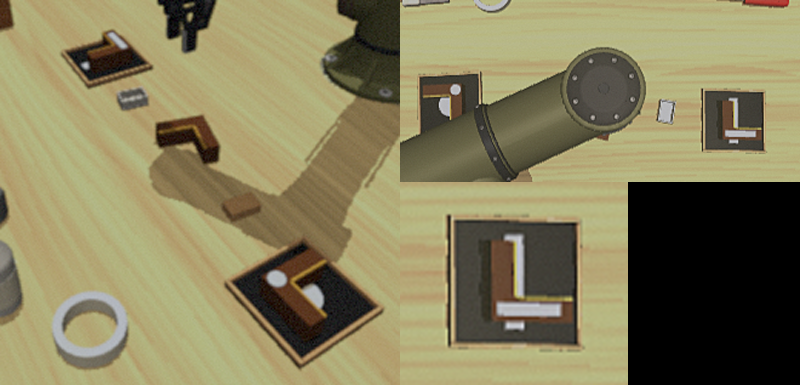

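Both tagged corners lie flat and square inside their nests, tags up. The untagged corner is untouched and the arm is clear.

```bash
python3 -c "
from bench import manip
print(manip.job_done())"
```

```text
the job is handed in; nothing more can be done
None
```

The round-tag corner is in the pass nest and the strip-tag corner in the reject nest, both set down flat with tags up; the untagged corner was left where it lay, and the job was handed in at about 24 s (no verdict was returned).

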